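# Free the mixing cup that is stuck in the stirring pot and stand it on the bench scale

### The job

The plastic mixing cup is stuck in the steel stirring pot and has to be weighed. Move the pipe tee off the scale onto the bench. Work the cup out by its rim with a twist and a gentle pull so that the pot stays down in its stand, and set the cup down gently, upright, in the middle of the scale's pan. Do not disturb the spray bottles, the screw jar or the oil bottle.

Things in the scene. Friction and masses are not known exactly. Their poses are not given: they have to be found in the camera images.
- mix_cup: White plastic cup, 98 tall. Origin: centre of underside, z up. Outside radius 36 up to z 56, widening to 45 at z 66; above that an upright rim band, inner radius 37, outer 45 (8 thick), top z 98. Inner floor z 36. Pouring lip on the rim at +x: 14 wide, z 87 to 98, out to radius 55. 0.14 kg. At first it is nested in the pot, underside 8 above the pot's, rim band wholly above pot and stand.
- stir_pot: Loose steel pot, outside radius 44, 62 tall, about 0.8 kg; origin at centre of underside, z up. Four leaf springs low inside grip the lowest 14 of the cup: about 13 N of friction in all, more than the pot's weight, so a straight pull lifts both. Its lug in the stand's slot stops it turning; pulled while twisted (rise at most a third of the sideways travel), the cup comes out alone.
- stir_stand: Fixed stand on the bench: grey upright pipe, outer radius 50, top z 62, on a round plywood foot of radius 60, 12 thick, on which the pot stands. Origin: centre of the foot's underside, on the common axis of pot and cup; z up. The pot's lug looks out of the pipe's slot at +x (to radius 57, z 40 to 60).
- bench_scale: Fixed grey bench scale, x -106 to +66, y -66 to +66. Origin on the bench under the middle of its steel pan, z up; -x is the side of the read-out. The pan is 124 square, its top 44 above the bench; the housing in front of it is 37 high.
- pan_middle (a point): Middle of the top of the scale's pan (44 mm above the bench).
- pipe_tee: White plastic pipe tee lying flat, 52 x 73 x 31, 0.06 kg; at first on the scale's pan. Origin on the underside. Run along y at x -11, z 16, length 73: radius 12.5 in its middle, 15.5 at the end sockets (18 long). Branch along +x at y 0, from the run to x 26, socket radius 15.5 from x 8. The bench's left edge runs along y = x - 0.40 m; beyond x - y = 1.03 m lies a 3.5 sheet.
- spray_pink: Pink-headed spray bottle standing on the bench, 67 x 93 x 316 (long side along y), origin at centre of underside. Stays where it is.
- spray_teal: Teal-headed spray bottle standing on the bench, 67 x 93 x 316 (long side along y), origin at centre of underside. Stays where it is.
- screw_jar: Glass jar of screws with a green lid, diameter 68, height 103, near the stand; origin at centre of underside. Stays where it is.
- oil_bottle: Small brown dropper bottle, diameter 33, height 102, near the stand; origin at centre of underside. Stays where it is.
Not all that is in view belongs to the job. Of the things like the pipe_tee, leave any that is green; of the rest the smaller one is meant.

How it is judged:
By the outcome, as a careful person would: the job done as asked, in the order asked, and still so for the second after the job is handed in, with the robot touching nothing.
It also fails if it takes over 61 s, if anything falls off the work surface, if the arm or the gripper's body presses on something with over 40 N, if the wrist force passes 120 N, or if a joint passes its speed limit or range.

### The arm

A 6-joint arm with a two-finger parallel gripper is mounted at the origin on a cart in front of the work surface, level with it; the furniture and walls round the work are solid. World frame = base frame: x ahead of the robot, y to its left, z up, the work surface at z = 0. Lengths are in m, angles in rad, forces in N, time in s.
With the tool pointing down it reaches from about 0.425 to 0.95 m from the base axis. Payload 3.5 kg.
Tool frame: the origin (TCP) lies midway between the tips of the shut fingers; the grasp point (between the pads) lies 19 mm behind it (ctrl.hold_point_z is the distance from the TCP to the grasp point, in m); z points along the fingers, y is the line along which they close (so a half turn about z gives the same grasp; the last joint's range is limited). The gripper opens to 85 mm and grips with 20 to 120 N. Pads are 22 mm wide; open, the fingers measure 114 mm over their backs; the gripper's body (76 mm by 85 mm) begins 54 mm behind the grasp point. The pads swing forward as they close: fully open they stand 13 mm farther back than shut.
Start: joints at [-1.304, 0.286, 1.577, -0, 1.279, -0.15], TCP at [0.273, -0.617, 0.231] pointing down, gripper open.
Joint ranges: [-2.77, 2.77], [-0.9, 2.22], [0.21, 2.48], [-1.53, 4.67], [0.24, 2.81], [-2.84, 2.84]. Speed limits (rad/s): [2.79, 2.79, 3.14, 3.14, 3.14, 3.14].

### API

Orientations are given as a unit quaternion [x, y, z, w].
In Python, from plant import readout, cams, sign_off, ctrl gives the robot as it stands. The module is installed in compiled form; this text tells all that it offers.
- The arm moves only by the tool step_arm, never from a script. Its argument "increments" is a list of rows, each a list of 2 entries, a list of its own where there are three numbers: the shift along the world's x, y, z in mm, then the turn, a rotation vector about the world's x, y, z in rad. In form: [[[x, y, z], [rx, ry, rz]], ...]. A call has 1 to 8 rows; each row shifts and turns the commanded pose from where the row before left it; what a row does not reach is not made up. A row lasts 1/12 s, in which the tool goes at most 41.7 mm and 7.16 degrees, less where a joint would pass 70% of its speed; a pose out of reach is approached as far as the arm can. A call is refused whole if a number of a shift passes 41.7 or a number of a turn 0.125, either way. A call with a gripper value outside its range is refused whole. "fingers" is the opening, from -1 (shut) to 1 (fully open), set as the call begins (left out, the last holds). The fingers move at their own pace and stop on an object; "grip_force" is the grip in N (left out, the last holds). Time passes only in rows, so rows that do not move let the fingers close. It gives the time, the measured TCP pose, the force, the opening and the grip force at its end, in the units of the state.
- readout.get_state(): the state, without advancing time (a new reading comes with each control period).
- cams.read_camera(name): name is "side" or "top"; returns the picture (480x640x3 uint8, red, green, blue); there is no depth.
- cams.get_calibration(name): a dict with "fx", "fy", "cx", "cy" (pixels), "eye" and "rotation" of the camera in the world. Camera axes: x right, y up, looking along -z (the intrinsics and any distortion apply to the point x, -y, -z); pixel columns grow to the right and rows downward; lengths in m; the calibration is good to about 2 mm. A picture is of the moment at which its call begins. get_calibration takes no time and is no camera call.
- sign_off(): hands the job in; it is judged then, once.
The state is a dict: "time": time; "qpos": joint angles; "dq": joint speeds; "joint_efforts": joint torques, N m; "eef_pos": TCP position; "tcp_rot": TCP orientation; "contact_force": force on the tool from outside, world axes, zero at the start; "wrist_torque": the same for the moment, N m; "opening": opening from 0.0 (shut) to 1.0 (fully open); "finger_force": force on a finger pad.
Only numpy, scipy, OpenCV 4.12 (cv2) and the standard library are available. Lean on these libraries where they do the work, as an engineer would, in place of code of your own. Each camera call takes 0.05 s, during which the arm holds its last target. There are 200 camera calls.

## Working session

There is one attempt and no reset: what is moved stays moved. The work goes in short steps, Python scripts to look and compute and a tool call to move; the robot and the scene stay as the last step left them, time stands still between calls to the robot, and variables do not carry over. Pictures are saved under pics/ and viewed, at most 10 in all, crops included, and the job is handed in when it is done.

Besides the shell and the picture viewer there is one more tool, called after ">>>" in YAML: its name, and indented under it one key for each argument. step_arm: Moves the arm, as the interface text tells. Its arguments: {"type":"object","properties":{"increments":{"type":"array","items":{"type":"array"}},"fingers":{"type":"number"},"grip_force":{"type":"number"}},"required":["increments"]}

```bash
mkdir -p pics; python3 - <<'E'
from plant import readout,cams,ctrl
import cv2,json
for n in("side","top"):
    im=cams.read_camera(n); cv2.imwrite(f"pics/{n}0.png",im[:,:,::-1]); print(n,cams.get_calibration(n))
s=readout.get_state();print(s,ctrl.hold_point_z)
E
```

```text
side {'fx': 485.2177499107234, 'fy': 485.2177499107234, 'cx': 323.3458362098656, 'cy': 240.50838312583022, 'eye': array([-0.53360728, -0.50943356,  0.50246121]), 'rotation': array([ 0.43913092, -0.33794477, -0.49644118,  0.66820919])}
top {'fx': 535.8432841291705, 'fy': 535.8432841291705, 'cx': 331.1039571421095, 'cy': 243.36385395045457, 'eye': array([ 0.17255493, -0.36374959,  1.32382455]), 'rotation': array([ 0.09479512, -0.06346313, -0.54475543,  0.83079952])}
{'time': 0.1, 'qpos': array([-1.30400100e+00,  2.87120525e-01,  1.57802433e+00,  9.62049121e-06,
        1.27859533e+00, -1.50016889e-01]), 'dq': array([-0.00038447, -0.00215066, -0.00273159, -0.00019768, -0.00076467,
       -0.00072212]), 'joint_efforts': array([ 1.46173712e-03, -4.07293332e+01, -2.93698150e+01, -1.16504184e-04,
        3.37529003e-03,  3.86072614e-06]), 'eef_pos': array([ 0.27313381, -0.61662611,  0.23005992]), 'tcp_rot': array([ 9.78361658e-01,  2.06899282e-01, -5.80636961e-05, -1.07220428e-03]), 'contact_force': array([ 0.55116318, -0.55070796,  0.19268482]), 'wrist_torque': array([-0.00467701,  0.04249505, -0.01464371]), 'finger_force': 0.0, 'opening': 1.001350494991664} 0.0187
```

View pics/side0.png

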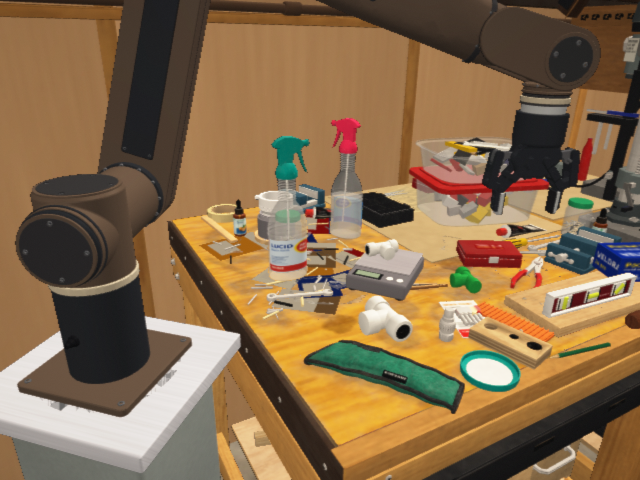

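View pics/top0.png

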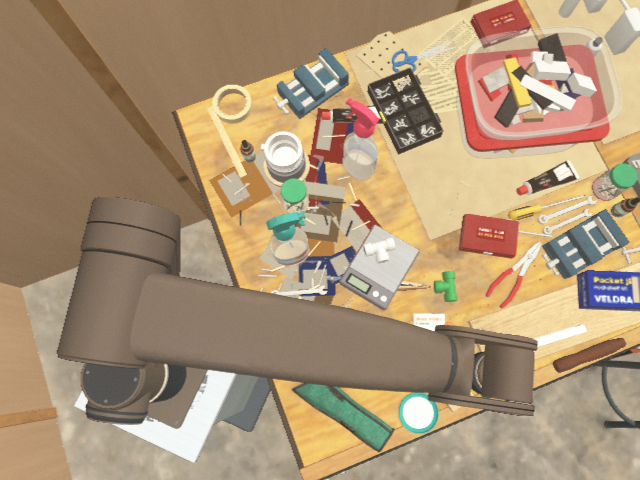

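The pipe tees are:
- White on the scale: top (380,248), side (382,248).
- White, larger, on the bench: side (386,320).
- Green: top (447,286), side (466,279).

The one meant is the white tee on the scale, since it is the smaller of the two that aren't green. The cup in its stand is at top (284,153). The jar lid is at (293,191), teal spray (290,235), pink spray (360,140) and oil bottle (247,150). I'll confirm with an enlarged crop.

```bash
cat > h.py <<'E'
import numpy as np,cv2
from plant import readout,cams
from scipy.spatial.transform import Rotation as R
def ray(n,u,v):
    c=cams.get_calibration(n)
    d=np.array([(u-c['cx'])/c['fx'],-(v-c['cy'])/c['fy'],-1.])
    return np.array(c['eye']),R.from_quat(c['rotation']).apply(d)
def on(n,u,v,z):
    e,d=ray(n,u,v); return e+d*(z-e[2])/d[2]
def pix(n,p):
    c=cams.get_calibration(n); q=R.from_quat(c['rotation']).inv().apply(np.asarray(p)-c['eye'])
    return np.array([c['cx']+c['fx']*q[0]/-q[2], c['cy']-c['fy']*q[1]/-q[2]])
def tri(u1,v1,u2,v2):
    a,d=ray('top',u1,v1);b,f=ray('side',u2,v2)
    t=np.linalg.lstsq(np.stack([d,-f],1),b-a,rcond=None)[0]
    p,q=a+t[0]*d,b+t[1]*f; return (p+q)/2,np.linalg.norm(p-q)
def crop(n,src,x,y,w,h,k,out):
    im=cv2.imread(src)[y:y+h,x:x+w]; cv2.imwrite(out,cv2.resize(im,None,fx=k,fy=k,interpolation=cv2.INTER_CUBIC))
E
python3 - <<'E'
from h import *
a=cv2.imread('pics/top0.png')[115:315,215:425];b=cv2.imread('pics/side0.png')[170:300,220:430]
cv2.imwrite('pics/c1.png',cv2.resize(a,None,fx=3,fy=3,interpolation=2)[:600])
cv2.imwrite('pics/c2.png',cv2.resize(b,None,fx=3.8,fy=3.8,interpolation=2))
print('tee',tri(380,248,382,248)); print('cup',on('top',284,148,.118)); 
print('scale',on('top',380,265,.04)); print('green',on('top',447,286,.016))
E
```

```text
tee (array([ 0.47954094, -0.36196001,  0.06180538]), np.float64(0.0001892455082306479))
cup [ 0.60210607 -0.05624801  0.118     ]
scale [ 0.44556725 -0.37813566  0.04      ]
green [ 0.46779722 -0.54962563  0.016     ]
```

View pics/c1.png

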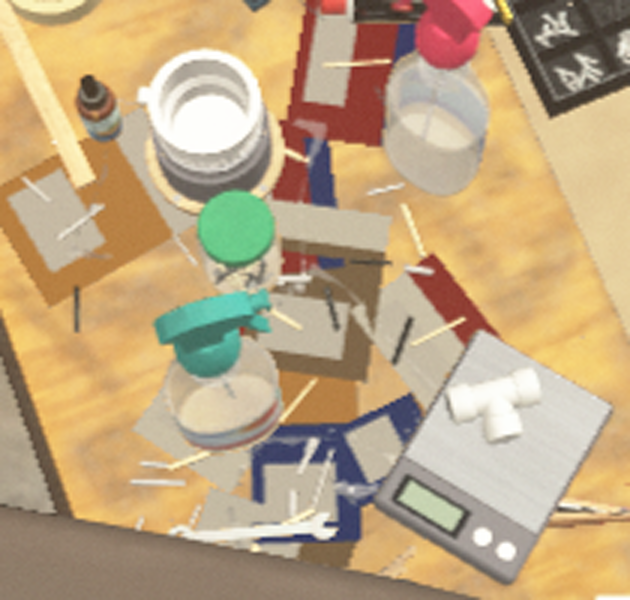

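View pics/c2.png

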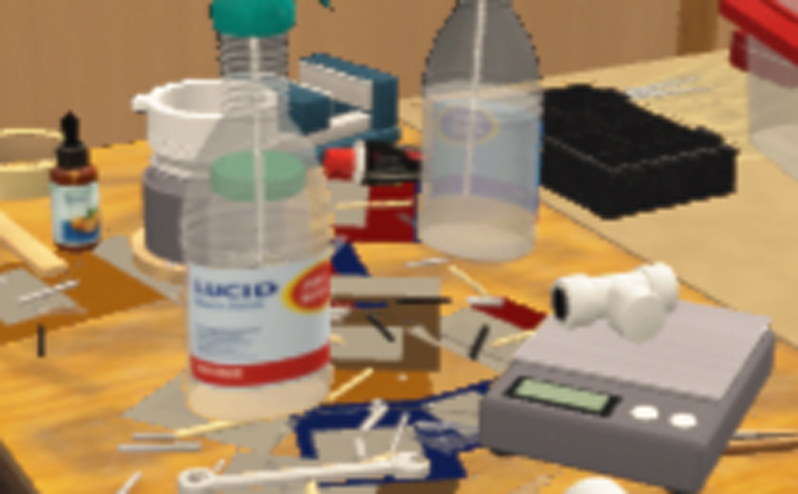

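The crop confirms the white tee on the pan (run ends at crop (455,400) and (535,383), branch end (503,435)). The cup lip points left at (147,96), and the jar lid sits just in front of the stand at (237,228). Now the measurements.

```bash
cat > m.py <<'E'
from h import *
t=cv2.imread('pics/top0.png'); hsv=cv2.cvtColor(t,cv2.COLOR_BGR2HSV)
def W(n,pts,z): return np.array([on(n,u,v,z) for u,v in pts])
def circ(P):
    A=np.c_[2*P[:,:2],np.ones(len(P))]; s=np.linalg.lstsq(A,(P[:,:2]**2).sum(1),rcond=None)[0]
    return s[:2],np.sqrt(s[2]+s[0]**2+s[1]**2)
def blob(m,u,v,r):
    k=np.zeros_like(m); cv2.circle(k,(u,v),r,255,-1); m=cv2.bitwise_and(m,k)
    return max(cv2.findContours(m,0,1)[0],key=cv2.contourArea)[:,0].astype(float)
C=lambda l:[(215+(u+.5)/3-.5,115+(v+.5)/3-.5) for u,v in l]
# scale pan corners & housing
H=W('top',C([(482,333),(612,408)]),.044);F=W('top',C([(507,582),(377,502)]),.037)
print('scale back',H[:,:2],'front',F[:,:2])
# cup: rim upper outer edge hand points
rim=W('top',C([(150,110),(152,88),(165,68),(185,54),(206,49),(228,53),(247,66),(260,86),(263,108)]),.118)
print('cup rim',circ(rim), 'lip',on('top',*C([(141,96)])[0],.118))
c=circ(rim)[0]
g=cv2.inRange(hsv,(40,80,60),(85,255,255)); b=blob(g,293,191,22); 
h=cv2.minEnclosingCircle(b.astype(np.float32)); print('lid',h,on('top',*h[0],.100))
# white tee mask
w=cv2.inRange(hsv,(0,0,215),(179,40,255)); b=blob(w,380,248,22)
for z in(.06,): 
  P=W('top',b,z); mm=cv2.minAreaRect((P[:,:2]*1000).astype(np.float32)); print('tee',mm, cv2.boxPoints(mm).round(0).tolist(), cv2.contourArea(b.astype(np.float32)))
ends=W('top',C([(457,401),(535,384),(503,437)]),.060);print('tee ends',ends[:,:2])
# bottles: base via side/top
print('teal base side',on('side',220+260/3.8,170+(395)/3.8,.0),'top front',on('top',*C([(228,448)])[0],0))
print('pink base front: side',on('side',220+478/3.8,170+258/3.8,0),'top',on('top',*C([(445,195)])[0],0))
print('teal head',tri(286,226,290,150),'pink head',tri(362,120,346,128))
print('oil top',tri(244.5,141,238.5,201))
print('foot', on('top',*C([(213,212)])[0],.012))
E
python3 m.py
```

```text
scale back [[ 0.53163241 -0.32998672]
 [ 0.51542793 -0.4512903 ]] front [[ 0.35113594 -0.42665378]
 [ 0.36902668 -0.30584975]]
cup rim (array([ 0.59988753, -0.05577275]), np.float64(0.04546816793328525)) lip [ 0.58374136 -0.00545556  0.118     ]
lid ((293.24859619140625, 190.4860382080078), 12.57087516784668) [ 0.51808843 -0.11750429  0.1       ]
tee ((474.1923522949219, -368.2976989746094), (91.33384704589844, 98.43839263916016), 81.96275329589844) [[419.0, -407.0], [517.0, -420.0], [529.0, -330.0], [432.0, -316.0]] 964.5
tee ends [[ 0.46669796 -0.33354803]
 [ 0.50481656 -0.38591665]
 [ 0.45411422 -0.3787266 ]]
teal base side [ 0.40563673 -0.16144931  0.        ] top front [ 0.36686918 -0.17165204  0.        ]
pink base front: side [ 0.6590457  -0.23514401  0.        ] top [ 0.64596111 -0.25196767  0.        ]
teal head (array([ 0.39085446, -0.1736277 ,  0.29038953]), np.float64(0.0006585290675031366)) pink head (array([ 0.66087893, -0.22466814,  0.29485719]), np.float64(0.0007995401901128882))
oil top (array([0.58747133, 0.04496611, 0.09787708]), np.float64(0.0011833004440766743))
foot [ 0.5478488  -0.07611147  0.012     ]
```

Measured positions:
- **Cup:** axis (0.600,−0.056), rim radius fit 45.5 against 45. The lip points to about 108°.
- **Jar:** (0.518,−0.118), 103 mm from the cup axis.
- **Oil bottle:** (0.587,0.045), height 98 against 102.
- **Pan middle:** about (0.463,−0.382), back edge 122 against 124, axis −8.5°.
- **Tee:** origin about (0.476,−0.365), run along −54°, branch along 216°.

I'll grip the tee across run and branch, 52 mm wide, with the closing line at 36°.

>>> step_arm:
  increments:
    - [[25.4,31.5,0],[0,0,0.12]]
    - [[25.4,31.5,0],[0,0,0.12]]
    - [[25.4,31.5,0],[0,0,0.12]]
    - [[25.4,31.5,0],[0,0,0.12]]
    - [[25.4,31.5,0],[0,0,0.12]]
    - [[25.4,31.5,0],[0,0,0.12]]
    - [[25.4,31.5,0],[0,0,0.12]]
    - [[25.4,31.5,0],[0,0,0.12]]
  fingers: 1
  grip_force: 25

```text
time: 0.77
eef_pos: [0.4772, -0.3632, 0.2308]
tcp_rot: [0.77, 0.638, -0.0, -0.0]
contact_force: [0.6, 0.1, 0.2]
opening: 1.007
finger_force: 0.0
```

>>> step_arm:
  increments:
    - [[0,0,-20],[0,0,0.117]]
    - [[0,0,-20],[0,0,0.117]]
    - [[0,0,-20],[0,0,0.117]]
    - [[0,0,-20],[0,0,0.117]]
    - [[0,0,-20],[0,0,0.117]]
    - [[0,0,-15],[0,0,0.117]]
    - [[0,0,-10],[0,0,0.117]]
    - [[0,0,0],[0,0,0]]

```text
time: 1.43
eef_pos: [0.4747, -0.3633, 0.1026]
tcp_rot: [0.455, 0.891, 0.001, -0.003]
contact_force: [-0.4, 0.1, -0.4]
opening: 0.998
finger_force: 0.0
```

>>> step_arm:
  increments:
    - [[1,-1,-15],[0,0,0]]
    - [[0,0,-15],[0,0,0]]
    - [[0,0,-12],[0,0,0]]
    - [[0,0,-10],[0,0,0]]
    - [[0,0,-5],[0,0,0]]
    - [[0,0,0],[0,0,0]]

```text
time: 1.93
eef_pos: [0.4768, -0.3655, 0.048]
tcp_rot: [0.456, 0.89, 0.0, -0.001]
contact_force: [-0.6, -0.0, -0.6]
opening: 0.998
finger_force: 0.0
```

```bash
python3 - <<'E'
from h import *
a=cams.read_camera('side')[:,:,::-1][200:300,310:450];b=cams.read_camera('top')[:,:,::-1][200:300,310:450]
cv2.imwrite('pics/g1.png',cv2.resize(np.hstack([a,b]),None,fx=2.8,fy=2.8,interpolation=2))
s=readout.get_state();print(s['eef_pos'],s['contact_force'])
E
```

```text
[ 0.47770549 -0.36640488  0.04967473] [ 0.97418878  0.14768813 -0.17000823]
```

View pics/g1.png

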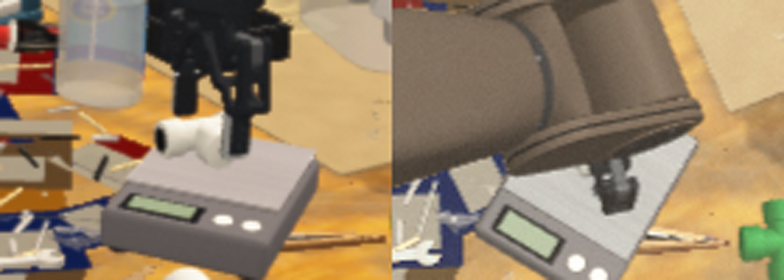

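The fingers straddle the tee: the near one at the branch end, around (240,150) in the crop, and the far one behind the run. I'll close now.

>>> step_arm:
  increments:
    - [[0,0,-4],[0,0,0]]
    - [[0,0,0],[0,0,0]]
    - [[0,0,0],[0,0,0]]
    - [[0,0,0],[0,0,0]]
    - [[0,0,0],[0,0,0]]
    - [[0,0,0],[0,0,0]]
    - [[0,0,0],[0,0,0]]
    - [[0,0,0],[0,0,0]]
  fingers: -1
  grip_force: 25

```text
time: 2.7
eef_pos: [0.4778, -0.3665, 0.0459]
tcp_rot: [0.455, 0.89, -0.0, 0.0]
contact_force: [-0.8, 0.2, 2.6]
opening: 0.569
finger_force: 26.3
```

>>> step_arm:
  increments:
    - [[0,0,0],[0,0,0]]
    - [[0,0,0],[0,0,0]]
    - [[0,0,8],[0,0,0]]
    - [[0,0,15],[0,0,0]]
    - [[0,0,20],[0,0,0]]
    - [[0,0,20],[0,0,0]]
    - [[0,0,0],[0,0,0]]

```text
time: 3.28
eef_pos: [0.4793, -0.3679, 0.1126]
tcp_rot: [0.455, 0.89, -0.001, 0.003]
contact_force: [0.6, 0.1, 0.3]
opening: 0.572
finger_force: 26.0
```

>>> step_arm:
  increments:
    - [[25,0,5],[0,0,0]]
    - [[33,-1,0],[0,0,0]]
    - [[33,0,0],[0,0,0]]
    - [[25,-1,0],[0,0,0]]
    - [[10,0,-20],[0,0,0]]
    - [[0,0,-25],[0,0,0]]
    - [[0,0,-25],[0,0,0]]
    - [[0,0,0],[0,0,0]]

```text
time: 3.95
eef_pos: [0.5994, -0.3644, 0.0346]
tcp_rot: [0.455, 0.89, 0.002, -0.007]
contact_force: [-0.9, 0.3, -2.7]
opening: 0.574
finger_force: 26.2
```

>>> step_arm:
  increments:
    - [[0,0,-16],[0,0,0]]
    - [[0,0,-12],[0,0,0]]
    - [[0,0,-8],[0,0,0]]
    - [[0,0,-4],[0,0,0]]
    - [[0,0,0],[0,0,0]]
    - [[0,0,0],[0,0,0]]

```text
time: 4.45
eef_pos: [0.6038, -0.3686, 0.0041]
tcp_rot: [0.456, 0.89, -0.0, 0.001]
contact_force: [0.4, 0.4, -0.8]
opening: 0.57
finger_force: 26.3
```

>>> step_arm:
  increments:
    - [[0,0,-2],[0,0,0]]
    - [[0,0,0],[0,0,0]]
    - [[0,0,0],[0,0,0]]

```text
time: 4.7
eef_pos: [0.6038, -0.3685, 0.002]
tcp_rot: [0.455, 0.89, -0.0, 0.001]
contact_force: [0.5, 0.4, 0.2]
opening: 0.57
finger_force: 26.3
```

>>> step_arm:
  increments:
    - [[0,0,0],[0,0,0]]
    - [[0,0,0],[0,0,0]]
    - [[0,0,0],[0,0,0]]
    - [[0,0,0],[0,0,0]]
    - [[0,0,0],[0,0,0]]
    - [[0,0,0],[0,0,0]]
    - [[0,0,10],[0,0,0]]
    - [[0,0,20],[0,0,0]]
  fingers: 1

```text
time: 5.37
eef_pos: [0.6015, -0.3666, 0.0286]
tcp_rot: [0.456, 0.89, 0.001, -0.003]
contact_force: [-0.4, -0.2, 0.2]
opening: 1.001
finger_force: 0.0
```

>>> step_arm:
  increments:
    - [[0,0,40],[0,0,0]]
    - [[0,0,40],[0,0,0]]
    - [[0,0,40],[0,0,0]]
    - [[0,0,40],[0,0,0]]
    - [[0,0,0],[0,0,0]]
    - [[0,0,0],[0,0,0]]

```text
time: 5.87
eef_pos: [0.6054, -0.3696, 0.1976]
tcp_rot: [0.455, 0.89, -0.001, 0.005]
contact_force: [0.4, -0.6, -0.1]
opening: 0.997
finger_force: 0.0
```

The tee is down on the bench. Now I'll go over the bottles to the cup and grasp the rim at angle 50°, grasp point (0.626,−0.025).

>>> step_arm:
  increments:
    - [[0,0,38],[0,0,0]]
    - [[0,0,38],[0,0,0]]
    - [[0,0,38],[0,0,0]]
    - [[0,0,38],[0,0,0.05]]
    - [[2,38,0],[0,0,0.05]]
    - [[2,38,0],[0,0,0.05]]
    - [[2,38,0],[0,0,0.05]]
    - [[2,38,0],[0,0,0.047]]
  fingers: -0.2

```text
time: 6.53
eef_pos: [0.6107, -0.2146, 0.3413]
tcp_rot: [0.342, 0.94, 0.0, -0.002]
contact_force: [0.6, 0.4, 0.1]
opening: 0.4
finger_force: 0.0
```

>>> step_arm:
  increments:
    - [[3,38,0],[0,0,0]]
    - [[3,38,0],[0,0,0]]
    - [[3,38,0],[0,0,0]]
    - [[2,38,0],[0,0,0]]
    - [[1,38,0],[0,0,0]]
    - [[1,3,0],[0,0,0]]
    - [[0,0,0],[0,0,0]]
    - [[0,0,0],[0,0,0]]

```text
time: 7.2
eef_pos: [0.6241, -0.0234, 0.3419]
tcp_rot: [0.342, 0.94, -0.001, -0.001]
contact_force: [0.0, -0.7, -0.1]
opening: 0.402
finger_force: 0.0
```

>>> step_arm:
  increments:
    - [[2,-1,-36],[0,0,0]]
    - [[0,0,-36],[0,0,0]]
    - [[0,0,-36],[0,0,0]]
    - [[0,0,-36],[0,0,0]]
    - [[0,0,-28],[0,0,0]]
    - [[0,0,-18],[0,0,0]]
    - [[0,0,-10],[0,0,0]]
    - [[0,0,0],[0,0,0]]

```text
time: 7.87
eef_pos: [0.6245, -0.0256, 0.1396]
tcp_rot: [0.343, 0.939, -0.001, -0.003]
contact_force: [-0.2, -0.8, -0.8]
opening: 0.397
finger_force: 0.0
```

```bash
python3 - <<'E'
from h import *
A=cams.read_camera('side')[:,:,::-1];B=cams.read_camera('top')[:,:,::-1]
a=A[140:260,220:380];b=B[70:190,220:380]
cv2.imwrite('pics/g2.png',cv2.resize(np.hstack([a,b]),None,fx=2.5,fy=2.5,interpolation=2)); cv2.imwrite('pics/top2.png',B)
s=readout.get_state();print(s['eef_pos'],s['contact_force'],s['qpos'])
E
```

```text
[ 0.62700221 -0.02541532  0.14399383] [-0.06134855  0.02215082 -0.04241567] [-2.01934818e-01  2.65664697e-01  1.76879921e+00 -1.97675117e-04
  1.10629551e+00 -1.07242791e+00]
```

View pics/g2.png

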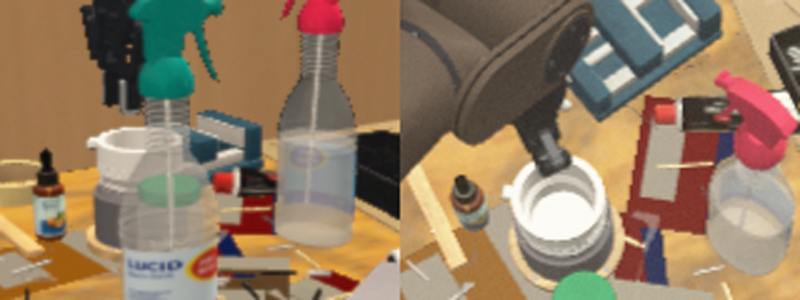

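```bash
python3 - <<'E'
from h import *
c=np.array([.600,-.056]);u=np.array([.643,.766])
for r in(10,24,58,73): print(r,pix('top',[*(c+u*r/1e3),.146]))
print(on('top',282,136,.146))
E
```

```text
10 [280.72880208 140.44292319]
24 [278.20103892 135.51574573]
58 [272.10883657 123.64067668]
73 [269.44190131 118.44222157]
[ 0.6179003  -0.04637425  0.146     ]
```

The inner finger is over the cup's opening, at crop (555,165), about where I predicted. The wall lies between the fingers, so I'll descend and close.

>>> step_arm:
  increments:
    - [[0,0,-16],[0,0,0]]
    - [[0,0,-14],[0,0,0]]
    - [[0,0,-10],[0,0,0]]
    - [[0,0,-8],[0,0,0]]
    - [[0,0,-5],[0,0,0]]
    - [[0,0,0],[0,0,0]]
    - [[0,0,0],[0,0,0]]

```text
time: 8.55
eef_pos: [0.6265, -0.0241, 0.0902]
tcp_rot: [0.342, 0.94, -0.0, -0.0]
contact_force: [-0.2, 0.5, 0.9]
opening: 0.399
finger_force: 0.0
```

>>> step_arm:
  increments:
    - [[0,0,0],[0,0,0]]
    - [[0,0,0],[0,0,0]]
    - [[0,0,0],[0,0,0]]
    - [[0,0,0],[0,0,0]]
    - [[0,0,0],[0,0,0]]
    - [[0,0,0],[0,0,0]]
    - [[0,0,0],[0,0,0]]
    - [[0,0,0],[0,0,0]]
  fingers: -1
  grip_force: 25

```text
time: 9.22
eef_pos: [0.6272, -0.0239, 0.0912]
tcp_rot: [0.342, 0.94, 0.0, 0.001]
contact_force: [0.6, 4.6, 4.6]
opening: 0.104
finger_force: 23.7
```

>>> step_arm:
  increments:
    - [[0,0,0],[0,0,0]]
    - [[0,0,0],[0,0,0]]
    - [[0,0,0],[0,0,0]]
  grip_force: 45

```text
time: 9.47
eef_pos: [0.6272, -0.0239, 0.0913]
tcp_rot: [0.343, 0.94, 0.001, 0.001]
contact_force: [0.9, 3.7, 5.1]
opening: 0.098
finger_force: 41.2
```

```bash
python3 - <<'E'
from h import *
s=readout.get_state();print(s['eef_pos'],s['contact_force'],s['wrist_torque'],s['opening'],s['finger_force'])
E
```

```text
[ 0.62718237 -0.02385241  0.09128763] [0.94541953 3.68705263 5.06323676] [ 0.46256248 -0.05519282 -0.19580477] 0.09783253569621003 41.21897034114227
```

```bash
python3 - <<'E'
import numpy as np
p=.873-.1*np.arange(21); P=41.5*np.c_[np.cos(p),np.sin(p)]
print(np.diff(np.round(P,1),axis=0).round(1).tolist())
E
```

```text
[[3.0, -2.8], [2.8, -3.1], [2.4, -3.4], [2.0, -3.6], [1.7, -3.8], [1.4, -3.9], [0.9, -4.1], [0.5, -4.1], [0.1, -4.1], [-0.3, -4.2], [-0.8, -4.0], [-1.1, -4.0], [-1.5, -3.9], [-1.9, -3.7], [-2.3, -3.4], [-2.6, -3.3], [-2.9, -2.9], [-3.2, -2.7], [-3.4, -2.3], [-3.7, -2.0]]
```

>>> step_arm:
  increments:
    - [[3.0,-2.8,0],[0,0,-0.1]]
    - [[2.8,-3.1,0],[0,0,-0.1]]
    - [[2.4,-3.4,0.8],[0,0,-0.1]]
    - [[2.0,-3.6,0.9],[0,0,-0.1]]

```text
time: 9.8
eef_pos: [0.6367, -0.0365, 0.0918]
tcp_rot: [0.523, 0.852, 0.0, -0.0]
contact_force: [0.6, 4.1, -0.1]
opening: 0.095
finger_force: 45.2
```

>>> step_arm:
  increments:
    - [[1.7,-3.8,1],[0,0,-0.1]]
    - [[1.4,-3.9,1],[0,0,-0.1]]
    - [[0.9,-4.1,1],[0,0,-0.1]]
    - [[0.5,-4.1,1],[0,0,-0.1]]
    - [[0.1,-4.1,1],[0,0,-0.1]]
    - [[-0.3,-4.2,1],[0,0,-0.1]]

```text
time: 10.3
eef_pos: [0.6396, -0.06, 0.0953]
tcp_rot: [0.752, 0.659, -0.0, -0.002]
contact_force: [1.6, 2.9, -4.1]
opening: 0.092
finger_force: 45.2
```

>>> step_arm:
  increments:
    - [[-0.8,-4.0,1],[0,0,-0.1]]
    - [[-1.1,-4.0,1],[0,0,-0.1]]
    - [[-1.5,-3.9,1],[0,0,-0.1]]
    - [[-1.9,-3.7,1],[0,0,-0.1]]
    - [[-2.3,-3.4,1],[0,0,-0.1]]
    - [[-2.6,-3.3,1],[0,0,-0.1]]
    - [[-2.9,-2.9,1],[0,0,-0.1]]
    - [[-3.2,-2.7,1],[0,0,-0.1]]

```text
time: 10.97
eef_pos: [0.6234, -0.0876, 0.1033]
tcp_rot: [0.95, 0.313, -0.001, -0.002]
contact_force: [3.0, 5.1, -3.6]
opening: 0.092
finger_force: 45.6
```

>>> step_arm:
  increments:
    - [[-3.4,-2.3,1],[0,0,-0.1]]
    - [[-3.7,-2.0,1],[0,0,-0.1]]
    - [[0,0,0],[0,0,0]]

```text
time: 11.22
eef_pos: [0.6161, -0.0925, 0.1061]
tcp_rot: [0.976, 0.218, -0.001, -0.002]
contact_force: [0.3, 4.2, -2.6]
opening: 0.094
finger_force: 45.8
```

```bash
python3 - <<'E'
from h import *
A=cams.read_camera('side')[:,:,::-1];B=cams.read_camera('top')[:,:,::-1]
a=A[140:260,220:380];b=B[70:190,220:380]
cv2.imwrite('pics/g3.png',cv2.resize(np.hstack([a,b]),None,fx=2.5,fy=2.5,interpolation=2))
s=readout.get_state();print(s['eef_pos'],s['contact_force'],s['wrist_torque'],s['qpos'])
E
```

```text
[ 0.61628254 -0.09283294  0.1063548 ] [ 0.88068229  2.9604039  -3.20253845] [ 0.70171246 -0.18653599 -0.14022183] [-3.12267004e-01  3.03754545e-01  1.79740346e+00  4.12246569e-04
  1.04419222e+00  8.13032661e-01]
```

View pics/g3.png

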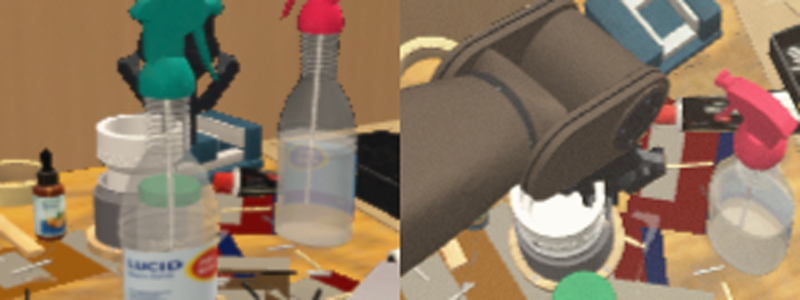

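The cup has risen about 15 mm and the pot has stayed down. I'll twist back while rising some more, to be sure it is free.

>>> step_arm:
  increments:
    - [[3.7,2.0,0.5],[0,0,0.1]]
    - [[3.4,2.3,1],[0,0,0.1]]
    - [[3.2,2.7,1],[0,0,0.1]]
    - [[2.9,2.9,1],[0,0,0.1]]
    - [[2.6,3.3,1],[0,0,0.1]]
    - [[2.3,3.4,1],[0,0,0.1]]
    - [[1.9,3.7,1],[0,0,0.1]]
    - [[1.5,3.9,1],[0,0,0.1]]

```text
time: 11.98
eef_pos: [0.6388, -0.0703, 0.115]
tcp_rot: [0.811, 0.586, -0.001, 0.001]
contact_force: [0.1, 0.1, -1.9]
opening: 0.096
finger_force: 45.7
```

>>> step_arm:
  increments:
    - [[0,0,2],[0,0,0]]
    - [[0,0,3],[0,0,0]]
    - [[0,0,3],[0,0,0]]
    - [[0,0,0],[0,0,0]]

```text
time: 12.32
eef_pos: [0.6395, -0.07, 0.1244]
tcp_rot: [0.813, 0.582, 0.0, 0.001]
contact_force: [0.2, 0.2, -1.5]
opening: 0.098
finger_force: 45.7
```

The cup is free: the wrist reads 1.5 N, its own weight. I'll lift it straight up above bottle height.

>>> step_arm:
  increments:
    - [[0,0,10],[0,0,0]]
    - [[0,0,20],[0,0,0]]
    - [[0,0,30],[0,0,0]]
    - [[0,0,36],[0,0,0]]
    - [[0,0,36],[0,0,0]]
    - [[0,0,36],[0,0,0]]
    - [[0,0,36],[0,0,0]]
    - [[0,0,36],[0,0,0]]

```text
time: 12.98
eef_pos: [0.6385, -0.0694, 0.3663]
tcp_rot: [0.813, 0.582, 0.0, 0.0]
contact_force: [1.0, -0.8, -1.4]
opening: 0.091
finger_force: 45.7
```

>>> step_arm:
  increments:
    - [[0,0,30],[0,0,0]]
    - [[0,0,20],[0,0,0]]
    - [[0,0,0],[0,0,0]]
    - [[0,0,0],[0,0,0]]

```text
time: 13.32
eef_pos: [0.6392, -0.0695, 0.4154]
tcp_rot: [0.813, 0.582, 0.001, 0.001]
contact_force: [0.1, -0.9, -1.6]
opening: 0.094
finger_force: 45.7
```

```bash
python3 - <<'E'
from h import *
B=cams.read_camera('top')[:,:,::-1]; cv2.imwrite('pics/top4.png',B)
cv2.imwrite('pics/g4.png',cv2.resize(B[110:310,220:440],None,fx=3,fy=3,interpolation=2)[:600])
s=readout.get_state();print(s['eef_pos'],s['contact_force'],s['qpos'])
E
```

```text
[ 0.63867815 -0.06933765  0.41258719] [-0.53071823  0.3610422  -0.69337452] [-2.65775815e-01  1.40679816e-01  1.42389274e+00 -1.97584796e-04
  1.57809231e+00  6.25609358e-02]
```

View pics/g4.png

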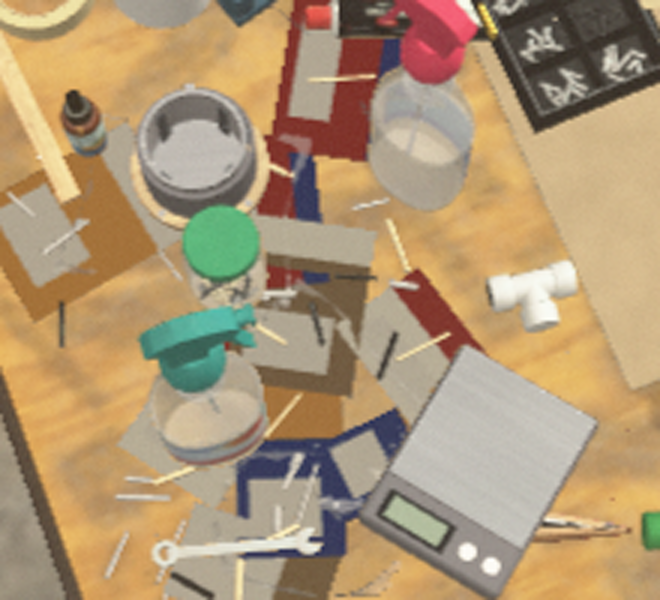

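The pot is down in its stand, empty, at crop (197,150). The tee lies on the bench at (533,295) clear of everything, and the pan is empty. Next I'll measure the middle of the pan by mask.

```bash
python3 - <<'E'
from h import *
t=cv2.imread('pics/top4.png');hsv=cv2.cvtColor(t,cv2.COLOR_BGR2HSV)
print(hsv[250,378],hsv[283,376],hsv[288,362])
v=int(hsv[250,378][2])
m=cv2.inRange(hsv,(0,0,v-18),(179,40,v+30));k=np.zeros_like(m);cv2.circle(k,(384,262),55,255,-1);m&=k
m=cv2.morphologyEx(m,cv2.MORPH_OPEN,np.ones((3,3)))
b=max(cv2.findContours(m,0,1)[0],key=cv2.contourArea)[:,0]
P=np.array([on('top',u,w,.044)[:2]*1000 for u,w in b],np.float32)
r=cv2.minAreaRect(P);print(r,cv2.contourArea(P),cv2.boxPoints(r).round().tolist())
C=lambda u,v:(220+(u+.5)/3-.5,110+(v+.5)/3-.5)
for q in [(465,347),(597,422),(390,464),(521,541)]: print(on('top',*C(*q),.044)[:2])
E
```

```text
[ 24  13 195] [ 10  21 145] [ 39  40 190]
((464.7893981933594, -380.9349365234375), (122.37000274658203, 122.75137329101562), 82.03304290771484) 14456.548960936721 [[396.0, -433.0], [517.0, -450.0], [534.0, -329.0], [412.0, -312.0]]
[ 0.53176315 -0.32815017]
[ 0.51620556 -0.45098621]
[ 0.41683587 -0.30984842]
[ 0.4009249  -0.43069174]
```

>>> step_arm:
  increments:
    - [[-5,-12,3],[0,0,0]]
    - [[-10,-24,0],[0,0,0]]
    - [[-14,-34,0],[0,0,0]]
    - [[-15,-36,0],[0,0,0]]
    - [[-15,-36,0],[0,0,0]]
    - [[-15,-36,0],[0,0,0]]
    - [[-15,-36,0],[0,0,0]]
    - [[-15,-36,0],[0,0,0]]

```text
time: 14.03
eef_pos: [0.5329, -0.3212, 0.4137]
tcp_rot: [0.813, 0.582, -0.001, -0.002]
contact_force: [0.3, -0.5, -1.5]
opening: 0.092
finger_force: 45.7
```

>>> step_arm:
  increments:
    - [[-14,-34,0],[0,0,0]]
    - [[-10,-25,0],[0,0,0]]
    - [[-7,-16,0],[0,0,0]]
    - [[0,0,-15],[0,0,0]]
    - [[0,0,-30],[0,0,0]]
    - [[0,0,-36],[0,0,0]]
    - [[0,0,-36],[0,0,0]]
    - [[0,0,-30],[0,0,0]]

```text
time: 14.7
eef_pos: [0.5017, -0.3936, 0.2639]
tcp_rot: [0.813, 0.582, -0.001, -0.003]
contact_force: [-0.6, 0.6, -2.2]
opening: 0.094
finger_force: 45.7
```

>>> step_arm:
  increments:
    - [[0,0,-30],[0,0,0]]
    - [[0,0,-30],[0,0,0]]
    - [[0,0,-25],[0,0,0]]
    - [[0,0,-20],[0,0,0]]
    - [[0,0,-15],[0,0,0]]
    - [[0,0,0],[0,0,0]]
    - [[0,0,0],[0,0,0]]
    - [[0,0,0],[0,0,0]]

```text
time: 15.37
eef_pos: [0.5037, -0.3947, 0.1497]
tcp_rot: [0.813, 0.582, -0.0, -0.0]
contact_force: [-0.1, 0.1, -0.3]
opening: 0.092
finger_force: 45.7
```

```bash
python3 - <<'E'
from h import *
A=cams.read_camera('side')[:,:,::-1];B=cams.read_camera('top')[:,:,::-1]
a=A[170:310,310:470];b=B[180:320,310:470]
cv2.imwrite('pics/g5.png',cv2.resize(np.hstack([a,b]),None,fx=2.5,fy=2.5,interpolation=2))
for _ in range(3): s=readout.get_state();print(s['eef_pos'],s['tcp_rot'],s['contact_force'])
E
```

```text
[ 0.50448918 -0.39507544  0.15113471] [8.13090330e-01 5.82136152e-01 9.84984630e-05 1.26742292e-03] [-0.78843512  0.17910088 -0.60739062]
[ 0.50448918 -0.39507544  0.15113471] [8.13090330e-01 5.82136152e-01 9.84984630e-05 1.26742292e-03] [-0.78843512  0.17910088 -0.60739062]
[ 0.50448918 -0.39507544  0.15113471] [8.13090330e-01 5.82136152e-01 9.84984630e-05 1.26742292e-03] [-0.78843512  0.17910088 -0.60739062]
```

View pics/g5.png

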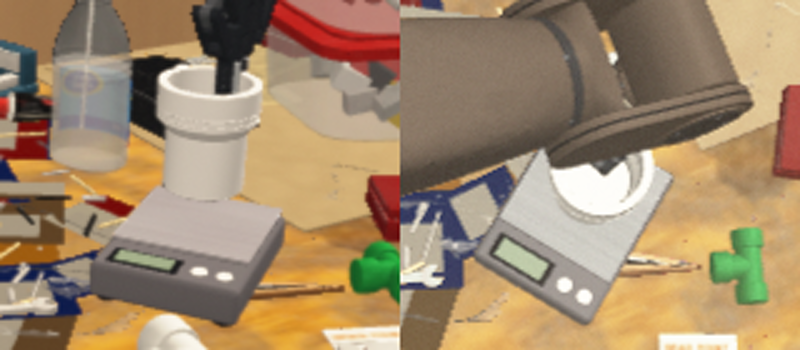

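The cup hangs upright above the pan, its base centre near side-crop (204,190), with about 35 mm still to go. I'll descend slowly.

>>> step_arm:
  increments:
    - [[0,0,-10],[0,0,0]]
    - [[0,0,-10],[0,0,0]]
    - [[0,0,-6],[0,0,0]]
    - [[0,0,-3],[0,0,0]]
    - [[0,0,-2],[0,0,0]]
    - [[0,0,0],[0,0,0]]
    - [[0,0,0],[0,0,0]]

```text
time: 16.05
eef_pos: [0.5042, -0.3943, 0.1185]
tcp_rot: [0.813, 0.582, -0.0, -0.0]
contact_force: [-0.7, -0.6, -1.3]
opening: 0.096
finger_force: 45.7
```

```bash
python3 - <<'E'
from h import *
A=cams.read_camera('side')[:,:,::-1];hsv=cv2.cvtColor(A,cv2.COLOR_BGR2HSV)
w=cv2.inRange(hsv,(0,0,120),(179,28,255))
z0=readout.get_state()['eef_pos'][2]-.071
for z in(.03,.045,.09):
    l=pix('side',[.465,-.381,z0+z]);row=int(round(l[1]));x=int(l[0]);m=w[row];a=b=x
    while m[a] and a>x-60:a-=1
    while m[b] and b<x+60:b+=1
    print(z,'pred',l,'edges',a,b,(a+b)/2)
E
```

```text
0.03 pred [389.82768633 244.96053702] edges 389 389 389.0
0.045 pred [390.29074788 238.74957283] edges 390 390 390.0
0.09 pred [391.71029558 219.70942602] edges 391 391 391.0
```

The mask was too tight, but the cup's column in the crop (391.6) matches the predicted pan axis (about 391). I'll touch down in small steps.

>>> step_arm:
  increments:
    - [[0,0,-1],[0,0,0]]
    - [[0,0,-1],[0,0,0]]
    - [[0,0,0],[0,0,0]]
    - [[0,0,0],[0,0,0]]

```text
time: 16.43
eef_pos: [0.5041, -0.3943, 0.1166]
tcp_rot: [0.813, 0.582, 0.0, 0.0]
contact_force: [0.3, -0.1, -1.0]
opening: 0.096
finger_force: 45.7
```

>>> step_arm:
  increments:
    - [[0,0,-1],[0,0,0]]
    - [[0,0,0],[0,0,0]]
    - [[0,0,0],[0,0,0]]
    - [[0,0,0],[0,0,0]]

```text
time: 16.77
eef_pos: [0.5041, -0.3943, 0.1155]
tcp_rot: [0.813, 0.582, -0.0, 0.0]
contact_force: [0.9, 0.4, -0.3]
opening: 0.099
finger_force: 45.7
```

>>> step_arm:
  increments:
    - [[0,0,-0.7],[0,0,0]]
    - [[0,0,0],[0,0,0]]
    - [[0,0,0],[0,0,0]]
    - [[0,0,0],[0,0,0]]

```text
time: 17.1
eef_pos: [0.5043, -0.3944, 0.1153]
tcp_rot: [0.813, 0.582, 0.0, 0.0]
contact_force: [1.2, 0.7, 2.4]
opening: 0.094
finger_force: 46.5
```

>>> step_arm:
  increments:
    - [[0,0,-0.7],[0,0,0]]
    - [[0,0,0],[0,0,0]]
    - [[0,0,0],[0,0,0]]
    - [[0,0,0],[0,0,0]]

```text
time: 17.43
eef_pos: [0.5045, -0.3945, 0.1153]
tcp_rot: [0.813, 0.582, 0.0, 0.001]
contact_force: [0.3, 1.4, 5.2]
opening: 0.094
finger_force: 47.1
```

Touched down. I'll ease the press and the grip, release, and lift clear.

>>> step_arm:
  increments:
    - [[0,0,0.8],[0,0,0]]
    - [[0,0,0],[0,0,0]]
    - [[0,0,0],[0,0,0]]
    - [[0,0,0],[0,0,0]]
  grip_force: 20

```text
time: 17.77
eef_pos: [0.5044, -0.3944, 0.1153]
tcp_rot: [0.813, 0.582, 0.0, 0.0]
contact_force: [0.7, 1.8, 4.2]
opening: 0.095
finger_force: 46.9
```

>>> step_arm:
  increments:
    - [[0,0,0],[0,0,0]]
    - [[0,0,0],[0,0,0]]
    - [[0,0,0],[0,0,0]]
    - [[0,0,0],[0,0,0]]
    - [[0,0,0],[0,0,0]]
    - [[0,0,0],[0,0,0]]
  fingers: -0.3

```text
time: 18.27
eef_pos: [0.5039, -0.3943, 0.1146]
tcp_rot: [0.813, 0.582, -0.0, -0.0]
contact_force: [-0.5, -0.4, 0.6]
opening: 0.347
finger_force: 0.0
```

>>> step_arm:
  increments:
    - [[0,0,5],[0,0,0]]
    - [[0,0,10],[0,0,0]]
    - [[0,0,20],[0,0,0]]
    - [[0,0,30],[0,0,0]]
    - [[0,0,40],[0,0,0]]
    - [[0,0,40],[0,0,0]]
    - [[0,0,40],[0,0,0]]
    - [[0,0,30],[0,0,0]]

```text
time: 18.93
eef_pos: [0.5045, -0.3947, 0.3359]
tcp_rot: [0.813, 0.582, 0.0, 0.003]
contact_force: [1.0, -0.6, 0.8]
opening: 0.347
finger_force: 0.0
```

>>> step_arm:
  increments:
    - [[30,-20,0],[0,0,0]]
    - [[30,-20,0],[0,0,0]]
    - [[30,-20,0],[0,0,0]]
    - [[30,-20,0],[0,0,0]]
    - [[0,0,0],[0,0,0]]
    - [[0,0,0],[0,0,0]]

```text
time: 19.43
eef_pos: [0.6248, -0.4748, 0.3269]
tcp_rot: [0.813, 0.582, -0.0, -0.002]
contact_force: [-1.4, 0.4, -0.0]
opening: 0.356
finger_force: 0.0
```

```bash
python3 - <<'E'
from h import *
A=cams.read_camera('side')[:,:,::-1];B=cams.read_camera('top')[:,:,::-1]
cv2.imwrite('pics/topf.png',B)
a=A[130:310,220:440];b=B[110:310,210:440];a=cv2.resize(a,(400,327),interpolation=2);b=cv2.resize(b,(400,327),interpolation=2)
cv2.imwrite('pics/g6.png',np.hstack([a,b]))
s=readout.get_state();print(s['eef_pos'],s['contact_force'])
for z in(.045,.142):print(pix('side',[.465,-.381,z]),pix('top',[.465,-.381,z]))
hsv=cv2.cvtColor(B,cv2.COLOR_BGR2HSV);w=cv2.inRange(hsv,(0,0,212),(179,40,255));k=np.zeros_like(w);u=pix('top',[.465,-.381,.142]).astype(int)
E
```

```text
[ 0.62381171 -0.47403881  0.33083957] [-0.46935526  0.55953425  0.27748359]
[388.83080005 258.33159963] [384.30212216 257.88308097]
[391.84368578 217.92028635] [388.54694036 249.28465501]
```

View pics/g6.png

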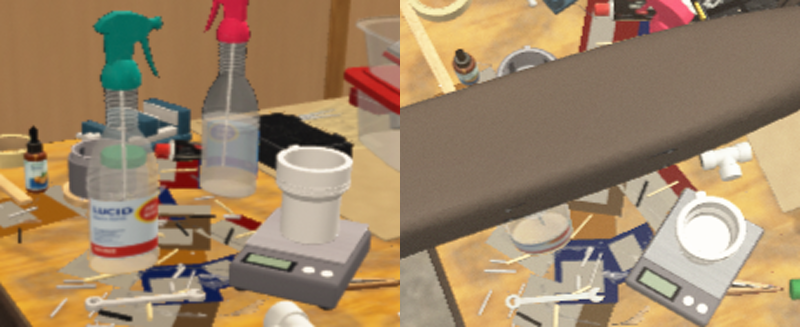

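The cup stands upright on the pan. Its rim centre is near top (389,248) against a predicted (388.5,249), so it is within about 3 mm of the middle. The tee is on the bench, the pot is in its stand, and the bottles, jar and oil bottle look undisturbed. Handing in.

```bash
python3 -c "
from plant import sign_off
print(sign_off())"
```

```text
the job is handed in; nothing more can be done
None
```

The job is handed in after about 20 s of the 61 s: the tee is on the bench, the pot stayed down in its stand when the cup was twisted out, the cup stands upright within about 3 mm of the pan's middle, and the bottles and jar look undisturbed.

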